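# Probe the cavity of a bead mould with a depth gauge

### The arm

A 6-joint arm with a two-finger parallel gripper is mounted at the origin on the work surface. World frame = base frame: x ahead of the robot, y to its left, z up, the work surface at z = 0. Lengths are in m, angles in rad, forces in N, time in s.
With the tool pointing down it reaches from about 0.275 to 1 m from the base axis. Payload 8.4 kg.
Tool frame: the origin (TCP) lies at the very end of the fingers, on their centre line; the grasp point (between the pads) lies 19 mm behind it; z points along the fingers, y is the direction in which the jaws open and shut (so a half turn about z gives the same grasp; the last joint's range is limited). The gripper opens to 85 mm and grips with 20 to 120 N. Pads are 22 mm wide; open, the fingers measure 114 mm over their backs; the gripper's body (76 mm by 85 mm) begins 54 mm behind the grasp point. The pads swing forward as they close: fully open they stand 13 mm farther back than shut.
Start: joints at [1.234, 0.353, 1.633, -0, 1.155, -0.002], TCP at [0.205, 0.59, 0.231] pointing down, gripper open.
Joint ranges: [-2.63, 2.63], [-0.92, 2.1], [0.06, 2.66], [-1.3, 4.44], [0, 2.69], [-3.02, 3.02]. Speed limits (rad/s): [2.22, 2.22, 2.79, 3.14, 3.14, 3.14].

### API

Orientations are given as [roll, pitch, yaw] about the fixed x, y, z axes, in that order (R = Rz(yaw) Ry(pitch) Rx(roll)).
In Python, from cell import bot gives the robot as it stands.
- The arm moves only by the tool arm_command, never from a script. Its argument "series" is a list that holds one entry, the list of rows, each a list of 5 numbers: the shift along the world's x, y, z in m, then the turn about the world's z in degrees, then the opening in per cent of the stroke, from 0 (shut) to 100 (fully open). In form: [[[x, y, z, twist, jaw], ...]]. A call has 1 to 5 rows; each row is the pose to reach, as a shift and turn from the pose commanded when the call began; what a row does not reach only later rows make up. A row lasts 1/12 s, in which the tool goes at most 41.7 mm and 7.16 degrees, less where a joint would pass 70% of its speed; a pose out of reach is approached as far as the arm can. A call with a gripper value outside its range is refused whole. The fingers move at their own pace and stop on an object; "force" is the grip in N (left out, the last holds). Time passes only in rows, so rows that repeat a pose let the fingers close. It gives the time, the measured TCP pose, the force and the opening at its end, in the units of the state.
- bot.observe(): the state, without advancing time (a new reading comes with each control period).
- bot.capture(name): name is "scene" or "top" or "wrist"; returns the picture (480x640x3 uint8, red, green, blue); there is no depth.
- bot.calibration(name): a dict with "intrinsics" (3x3 intrinsics, pixels), "world_from_camera" (4x4, takes a point from camera to world coordinates); the wrist camera has in their place "T_tool_cam" (4x4, takes a point from camera to tool coordinates, whose origin is the TCP and whose axes are the flange's). Camera axes: x right, y up, looking along -z (the intrinsics and any distortion apply to the point x, -y, -z); pixel columns grow to the right and rows downward; lengths in m; the calibration is good to about 2 mm. A picture is of the moment at which its call begins: read the wrist's pose just before it. calibration takes no time and is no camera call.
- bot.sign_off(): hands the job in, once; it reports no verdict.
Trained networks look in the newest picture that a camera, given by its name, has taken for a name from the list of things; names that differ only in an ending like _2 or _b are one class to them, and where a whole thing is asked for, a point or a joint stands for the part that bears it (a point fixed in the world has none). Each returns a list of dicts, best first, with "confidence" (0 to 1); they miss things now and then, are a little off and sometimes report something else, mostly with a low value. They report only what shows in the picture. A call takes as long as a camera call. They do not tell look-alikes from the thing itself.
- bot.outline_of(camera, name): "mask" (480x640 bool, what is visible of it) and "location" ([column, row] in pixels, amid what is visible of it).
- bot.place_of(camera, name): "location" ([column, row] in pixels: a listed point, or the origin of a listed thing).
The state is a dict: "clock": time; "q": joint angles; "qvel": joint speeds; "joint_efforts": joint torques, N m; "position": TCP position; "orientation": TCP orientation; "contact_force": force on the tool from outside, world axes, zero at the start; "ft_torque": the same for the moment, N m; "width": finger opening in m.
Only numpy, scipy, OpenCV 4.12 (cv2) and the standard library are available. Lean on these libraries where they do the work, as an engineer would, in place of code of your own. Each camera call takes 0.05 s, during which the arm holds its last target.

### The job

The aluminium mould block is standing on its end: push it high on its bored face, without lifting it, so that it topples over and lies with that face up. Then take the depth gauge from its wooden rest and lower it upright into the wider bore until its rod bottoms out and its crossbar stop lies flush on the block, keep it pressed down there for a second without forcing it, and let go, leaving the gauge standing in the bore with the setting kept. Leave the other things where they are.

Things in the scene. Friction and masses are not known exactly. Their poses are not given: they have to be found in the camera images.
- block_center (a point): centre of the loose aluminium mould block (110 x 60 x 50 mm, about 0.55 kg). Axes are the block's: z along its 110 mm length (up at the start, when it stands on a 60 x 50 mm end, top 110 mm over the table), y along its 60 mm width, x through its 50 mm thickness. The bored face is the 110 x 60 mm face on the -x side (25 mm from the centre); the opposite face is plain. It topples over the lower edge away from a high push and then lies 50 mm high
- bore_mouth (a point): centre of the mouth of the wider bore, in the block's bored face, 15 mm from the block's centre towards +z; round, 13 mm across, blind and straight, square to the face, its depth unknown, between 18 and 40 mm, different each time. Axes as the block's: -x points out of the bore. A second, narrow bore (6 mm, too small for the rod) lies 43 mm further towards -z on the same face
- grip_center (a point): centre of the square grip at the top of the depth gauge: 18 x 18 mm, 30 mm high, steel, with flats along its x and y axes; z up along the rod. The rod below is 8 mm thick; its tip is 105 mm below this point. Rod and grip weigh about 0.11 kg. At the start the gauge stands upright in its rest, its stop lying on the rest's top
- rod_tip (a point): centre of the lower end of the gauge's rod (slightly chamfered); axes as the grip's
- stop (a joint): how far (m) the gauge's crossbar stop has been pushed up along the rod: 0 at its lowest, where the underside of the stop is 8 mm above the rod's tip (so the tip projects 8 mm + this value below the stop); at most 0.055. It slides stiffly, needing about 2.5 N, and stays where it is left
- stop_under (a point): centre of the underside of the crossbar stop: a flat steel bar 64 mm (along y) x 26 mm (along x) x 12 mm thick, carried by the rod, 0.06 kg
- rest: wooden rest, a fixed block 70 x 70 x 45 mm with a 15 mm hole in its top, in which the gauge's rod tip hangs; origin under its centre
- pot: blue ceramic pot, 72 mm across and 75 mm high, with thin rods standing in it up to 160 mm high; fixed to the table; origin under its centre
- pliers: pliers with blue handles lying flat, about 185 mm long; bystander; origin on the table under the handles' front
- cab_green: loose green glass dome, 44 mm across, 14 mm high; bystander; origin under its centre
- cab_amber: loose amber glass dome, 36 mm across, 13 mm high; bystander; origin under its centre
- dish: loose clear round dish, 70 mm across, 22 mm high; bystander; origin under its centre
- spool: loose wire spool standing on its flange, 52 mm across, 34 mm high; bystander; origin under its centre
- jar: loose capped jar, 56 mm across, 70 mm high; bystander; origin under its centre
- screwdriver: screwdriver lying on the table; bystander; origin under it
There are look-alikes about, which are no part of the job. Of the things shaped like the part that bears grip_center, the bare steel one is meant.

How it is judged:
By the outcome, as a careful person would: the job done as asked, in the order asked, and still so for the second after the job is handed in, with the robot touching nothing.
It also fails if it takes over 64 s, if anything falls off the work surface, if the arm or the gripper's body presses on something with over 40 N, if the wrist force passes 120 N, or if a joint passes its speed limit or range.

## Working session

There is one attempt and no reset: what is moved stays moved. The work goes in short steps, Python scripts to look and compute and a tool call to move; the robot and the scene stay as the last step left them, time stands still between calls to the robot, and variables do not carry over. Pictures are saved under pics/ and viewed, and the job is handed in when it is done.

Besides the shell and the picture viewer there is one more tool, called after ">>>" as name([rows], argument=value, ...), one row to a line, values as JSON. arm_command: Moves the arm, as the interface text tells. Its arguments: {"type":"object","properties":{"series":{"type":"array"},"force":{"type":"number"}},"required":["series"]}

```bash
ls; mkdir -p pics
python3 - <<'E'
from cell import bot
import cv2,numpy as np
o=bot.observe()
for k,v in o.items(): print(k,np.round(v,3))
for n in ["scene","top"]:
    im=bot.capture(n); cv2.imwrite(f"pics/{n}0.png",im[:,:,::-1])
    c=bot.calibration(n); print(n,c)
    for t in ["block_center","bore_mouth","grip_center","rod_tip","stop_under","rest","pot","jar","dish","spool","pliers"]:
        print(t,[(np.round(d["location"]).tolist(),round(d["confidence"],2)) for d in bot.place_of(n,t)])
print(bot.calibration("wrist"))
print(bot.observe()["clock"])
E
```

```text
pics
clock 0.0
q [ 1.234  0.354  1.634 -0.     1.155 -0.002]
qvel [-0.002 -0.002  0.002  0.001  0.    -0.001]
joint_efforts [-0.0000e+00 -6.0525e+01 -3.4206e+01 -0.0000e+00  1.0000e-02  0.0000e+00]
position [0.205 0.59  0.231]
orientation [-3.14   0.     2.807]
contact_force [ 0.084 -0.179  0.112]
ft_torque [-0.017  0.038 -0.021]
width 0.085
scene {'intrinsics': array([[443.91866153,   0.        , 318.64467164],
       [  0.        , 443.91866153, 245.26824474],
       [  0.        ,   0.        ,   1.        ]]), 'world_from_camera': array([[ 0.03150699, -0.56407674,  0.82512104,  1.3226477 ],
       [ 0.99930138,  0.0343802 , -0.01465471,  0.00789619],
       [-0.02010145,  0.82500632,  0.56476588,  0.63032837],
       [ 0.        ,  0.        ,  0.        ,  1.        ]])}
block_center [([307.0, 257.0], 0.93), ([187.0, 262.0], 0.49)]
bore_mouth [([309.0, 245.0], 0.85)]
grip_center [([497.0, 226.0], 0.84), ([455.0, 221.0], 0.56), ([447.0, 210.0], 0.54)]
rod_tip [([158.0, 313.0], 0.74), ([443.0, 260.0], 0.65), ([455.0, 221.0], 0.64), ([443.0, 242.0], 0.63), ([489.0, 268.0], 0.56)]
s
[... 1153 characters left out ...]
83.0, 279.0], 0.61)]
pot [([479.0, 330.0], 0.7)]
jar [([491.0, 244.0], 0.87)]
dish [([400.0, 173.0], 0.94)]
spool [([270.0, 168.0], 0.82)]
pliers [([428.0, 371.0], 0.82)]
{'intrinsics': array([[401.36467631,   0.        , 319.42265233],
       [  0.        , 401.36467631, 242.08185247],
       [  0.        ,   0.        ,   1.        ]]), 'T_tool_cam': array([[-2.79230484e-04,  9.58574363e-01,  2.84842259e-01,
         7.35239123e-02],
       [ 9.99999950e-01,  3.10177434e-04, -6.35357500e-05,
        -9.15659233e-04],
       [-1.49255382e-04,  2.84842227e-01, -9.58574402e-01,
        -1.42846016e-01],
       [ 0.00000000e+00,  0.00000000e+00,  0.00000000e+00,
         1.00000000e+00]])}
1.2
```

View pics/scene0.png

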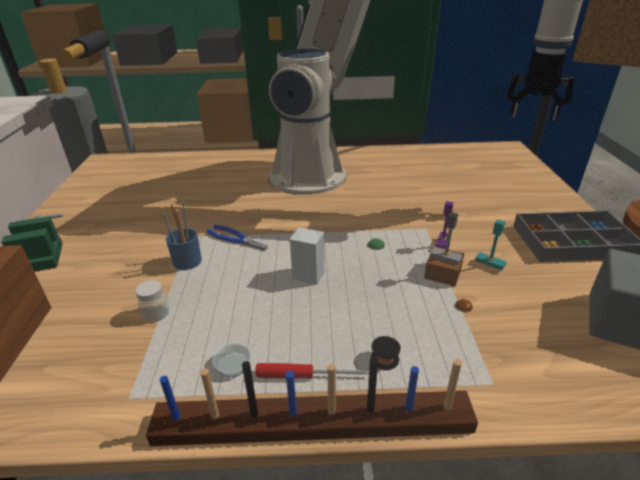

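View pics/top0.png

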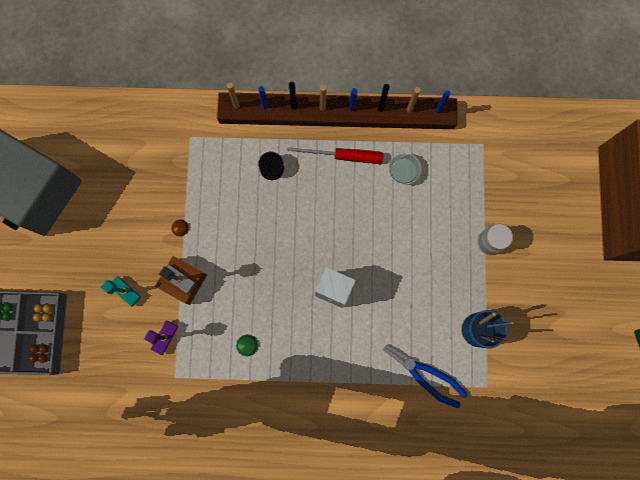

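Run:
```python
import cv2,numpy as np
a=cv2.imread("pics/scene0.png")[170:310,270:530]; b=cv2.imread("pics/top0.png")[230:370,60:380]
cv2.imwrite("pics/c0.png",cv2.resize(a,None,fx=3,fy=3,interpolation=2)); cv2.imwrite("pics/c1.png",cv2.resize(b,None,fx=2.5,fy=2.5,interpolation=2))
```

```text
(no output)
```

View pics/c0.png

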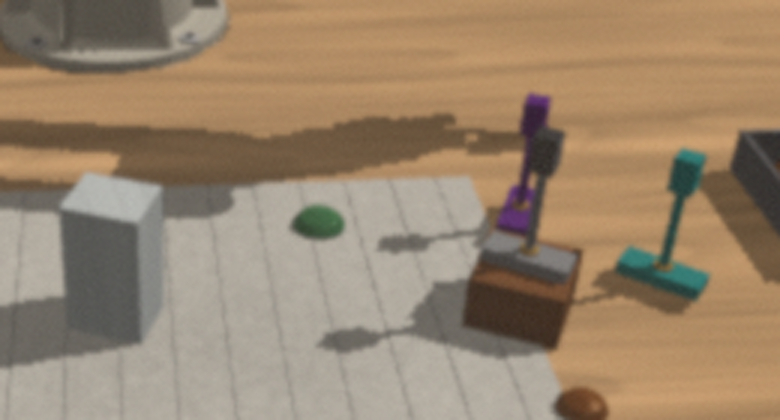

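View pics/c1.png

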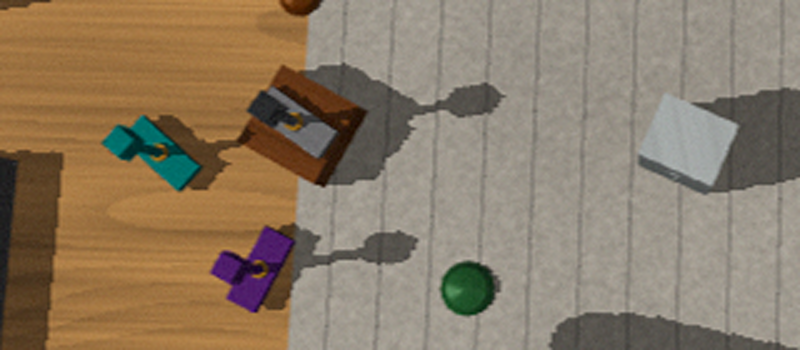

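```bash
cat > h.py <<'E'
import numpy as np,cv2
from cell import bot
def cam(n,o=None):
    c=bot.calibration(n);K=c["intrinsics"]
    if n!="wrist": T=c["world_from_camera"]
    else:
        from scipy.spatial.transform import Rotation as R
        Tt=np.eye(4);Tt[:3,:3]=R.from_euler("xyz",o["orientation"]).as_matrix();Tt[:3,3]=o["position"];T=Tt@c["T_tool_cam"]
    return K,T
def ray(n,uv,o=None):
    K,T=cam(n,o);d=np.linalg.solve(K,[uv[0],uv[1],1.]);d=T[:3,:3]@(d*[1,-1,-1]);return T[:3,3],d/np.linalg.norm(d)
def atz(n,uv,z,o=None):
    p,d=ray(n,uv,o);return p+d*(z-p[2])/d[2]
def tri(l):
    A=0;b=0
    for n,uv,*o in l:
        p,d=ray(n,uv,*o);M=np.eye(3)-np.outer(d,d);A=A+M;b=b+M@p
    x=np.linalg.solve(A,b);return x,[round(float(np.linalg.norm((np.eye(3)-np.outer(ray(n,uv,*o)[1],ray(n,uv,*o)[1]))@(x-ray(n,uv,*o)[0]))),4) for n,uv,*o in l]
def proj(n,X,o=None):
    K,T=cam(n,o);x=T[:3,:3].T@(np.asarray(X)-T[:3,3]);x=K@(x*[1,-1,-1]);return x[:2]/x[2]
E
python3 - <<'E'
from h import *
np.set_printoptions(precision=4,suppress=True)
print("steel grip",tri([("top",(167,274)),("scene",(455,221))]))
print("purple",tri([("top",(150,338)),("scene",(447,210))]))
print("teal",tri([("top",(107,288)),("scene",(497,226))]))
print("bore",tri([("top",(330,302)),("scene",(309,245))]))
# crop corners of block top (crop1 scale 2.5 offset 60,230)
C=[(664,94),(738,125),(711,190),(640,155)]
P=[atz("top",(60+(u+.5)/2.5,230+(v+.5)/2.5),.11) for u,v in C]
P=np.array(P);print(P,P.mean(0),np.linalg.norm(P-np.roll(P,-1,0),axis=1))
for a in range(4):
    d=P[(a+1)%4]-P[a];print(np.degrees(np.arctan2(d[1],d[0])))
for n,uv in dict(pot=(479,330),jar=(491,244),dish=(405,169),spool=(270,168),cabg=(247,345),caba=(180,228),pl_tip=(388,348),pl=(428,371),rest=(183,279),sd1=(383,157),sd2=(288,150)).items(): print(n,atz("top",uv,0)[:2])
im=cv2.imread("pics/top0.png")[255:320,300:390]
cv2.imwrite("pics/c2.png",cv2.resize(im,None,fx=8,fy=8,interpolation=2))
im=cv2.imread("pics/top0.png")[240:320,140:230]
cv2.imwrite("pics/c3.png",cv2.resize(im,None,fx=7,fy=7,interpolation=2))
E
```

```text
steel grip (array([0.5312, 0.307 , 0.1381]), [0.0033, 0.0033])
purple (array([0.4141, 0.3341, 0.0977]), [0.0029, 0.0029])
teal (array([0.5036, 0.4195, 0.1052]), [0.0028, 0.0028])
bore (array([0.4936, 0.0027, 0.0645]), [0.0018, 0.0018])
[[ 0.5538  0.0149  0.11  ]
 [ 0.5323 -0.0407  0.11  ]
 [ 0.4835 -0.0217  0.11  ]
 [ 0.5078  0.0314  0.11  ]] [ 0.5194 -0.004   0.11  ] [0.0596 0.0523 0.0584 0.0489]
-111.19970156402155
158.70484601806302
65.46261028228973
-19.788130361718206
pot [ 0.451  -0.2968]
jar [ 0.6266 -0.3236]
dish [ 0.7807 -0.1467]
spool [0.775  0.1363]
cabg [0.407  0.1672]
caba [0.6414 0.3174]
pl_tip [ 0.4098 -0.115 ]
pl [ 0.3673 -0.1947]
rest [0.5358 0.3043]
sd1 [ 0.8055 -0.1004]
sd2 [0.8153 0.1   ]
```

View pics/c2.png

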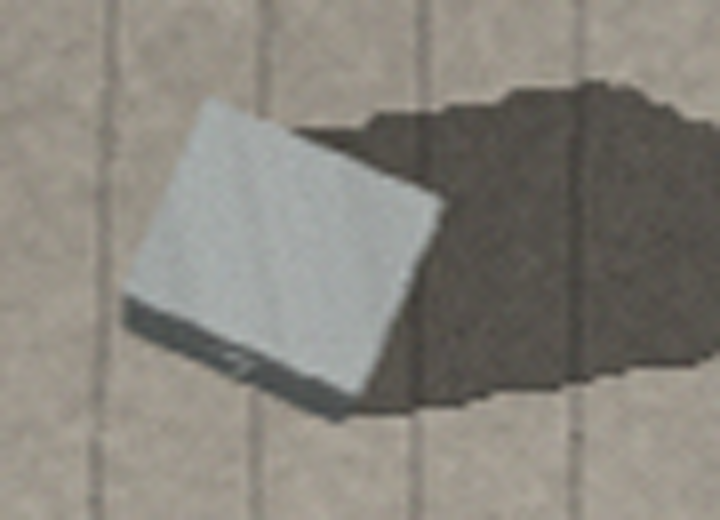

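View pics/c3.png

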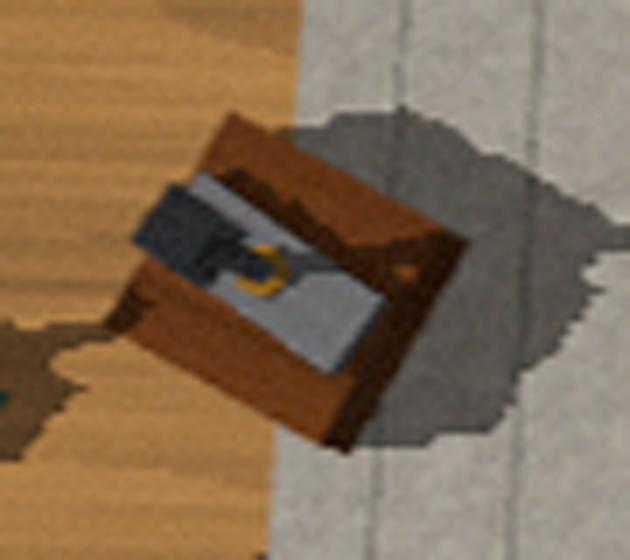

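Three gauges: purple (scene 447,210), teal (497,226) and bare steel (scene 455,221; top 167,274). The steel one stands in the wooden rest and is the one meant; the crops confirm it. The bored face is the block's robot-side face (a hole shows at top ≈ 330,300), so I push along about -22°.

>>> arm_command([
  [[0.225,-0.56,0,-2.5,0],[0.225,-0.56,0,-2.5,0],[0.225,-0.56,0,-2.5,0],[0.225,-0.56,0,-2.5,0],[0.225,-0.56,0,-2.5,0]],
], force=40)

```text
clock: 1.62
position: [0.2832, 0.3952, 0.2313]
orientation: [3.141, 0.0, 2.764]
contact_force: [1.1, -0.1, 0.2]
width: 0.0254
```

>>> arm_command([
  [[0.147,-0.365,0,0,0],[0.147,-0.365,0,0,0],[0.147,-0.365,0,0,0],[0.147,-0.365,0,0,0],[0.147,-0.365,0,0,0]],
])

```text
clock: 2.03
position: [0.3612, 0.2019, 0.2316]
orientation: [3.141, 0.001, 2.764]
contact_force: [0.8, 0.7, -0.8]
width: -0.0001
```

>>> arm_command([
  [[0.07,-0.172,0,0,0],[0.07,-0.172,0,0,0],[0.07,-0.172,0,0,0],[0.07,-0.172,0,0,0],[0.07,-0.172,0,0,0]],
])

```text
clock: 2.45
position: [0.4322, 0.0281, 0.2317]
orientation: [-3.141, 0.002, 2.762]
contact_force: [0.2, 0.7, 0.1]
width: 0.0001
```

Run:
```python
from h import *
o=bot.observe(); print(np.round(o["position"],4),np.round(o["orientation"],3),o["clock"])
im=bot.capture("wrist"); cv2.imwrite("pics/w1.png",im[:,:,::-1])
print(bot.place_of("wrist","bore_mouth"))
C=np.array([.5194,-.004,.055]);d=np.array([np.cos(np.radians(-21.7)),np.sin(np.radians(-21.7)),0])
F=C-.025*d;n=np.array([-d[1],d[0],0])
for h in (-.055,.055):
  for w in (-.03,.03): print(proj("wrist",F+[0,0,h]+w*n,o))
print(proj("wrist",F+[0,0,.015],o))
```

```text
[0.4322 0.0281 0.2317] [-3.141e+00  2.000e-03  2.762e+00] 2.45
[{'location': [325.0, 301.6], 'confidence': 0.88}]
[292.84137725 270.56549109]
[353.14719805 270.47718304]
[283.28540365 323.83844321]
[365.21112496 323.7254414 ]
[323.69809957 300.50557992]
```

View pics/w1.png

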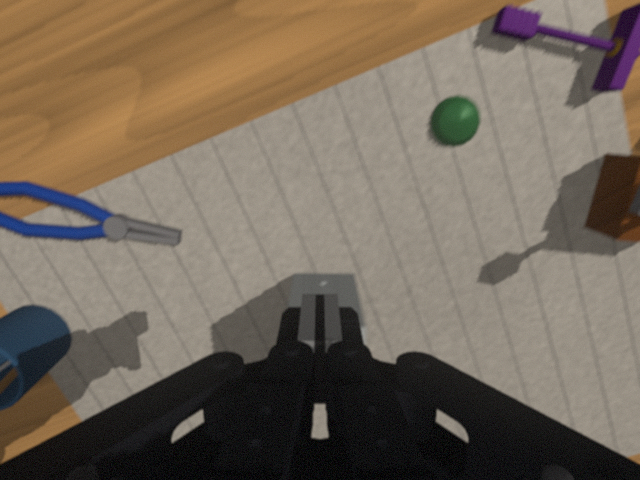

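Wrist picture: the block's bored face is at ≈(290–355, 272–325), squarely facing the tool, with a small bore at (323,285) that the model's projection matches. Now going down behind it.

>>> arm_command([
  [[0,0,-0.04,0,0],[0,0,-0.08,0,0],[0,0,-0.12,0,0],[0,0,-0.132,0,0],[0.019,-0.007,-0.132,0,0]],
])

```text
clock: 2.97
position: [0.4435, 0.0258, 0.0953]
orientation: [-3.138, -0.01, 2.764]
contact_force: [0.4, -0.0, -1.2]
width: 0.0
```

>>> arm_command([
  [[0.019,-0.007,0,0,0],[0.028,-0.011,0,0,0],[0.037,-0.015,0,0,0],[0.042,-0.017,0,0,0],[0.047,-0.019,0,0,0]],
])

```text
clock: 3.38
position: [0.4964, 0.006, 0.0994]
orientation: [-3.141, -0.001, 2.763]
contact_force: [-2.6, 0.6, 1.6]
width: 0.0003
```

>>> arm_command([
  [[0.006,-0.0025,0,0,0],[0.012,-0.005,0,0,0],[0.018,-0.007,0,0,0],[0.023,-0.009,0,0,0],[0.027,-0.011,0,0,0]],
])

```text
clock: 3.8
position: [0.5247, -0.0055, 0.0994]
orientation: [3.141, 0.001, 2.763]
contact_force: [0.8, -0.0, 0.7]
width: -0.0002
```

Run:
```python
from h import *
im=bot.capture("scene"); cv2.imwrite("pics/s2.png",cv2.resize(im[180:330,220:420,::-1],None,fx=3,fy=3))
```

```text
(no output)
```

View pics/s2.png

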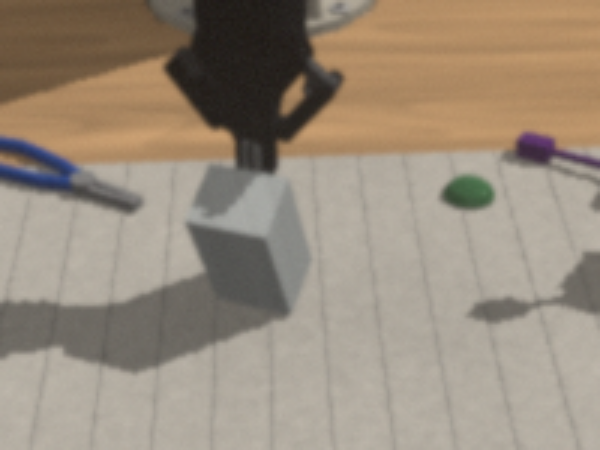

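The block is tilted, near balance or just past it. A little more push, then hold.

>>> arm_command([
  [[0.005,-0.002,0,0,0],[0.008,-0.003,0,0,0],[0.008,-0.003,0,0,0],[0.008,-0.003,0,0,0],[0.008,-0.003,0.005,0,0]],
])

```text
clock: 4.27
position: [0.531, -0.0082, 0.1036]
orientation: [-3.141, -0.002, 2.763]
contact_force: [-0.0, -0.2, -0.0]
width: 0.0003
```

Run:
```python
from h import *
im=bot.capture("scene"); cv2.imwrite("pics/s3.png",cv2.resize(im[180:330,220:420,::-1],None,fx=3,fy=3))
```

```text
(no output)
```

View pics/s3.png

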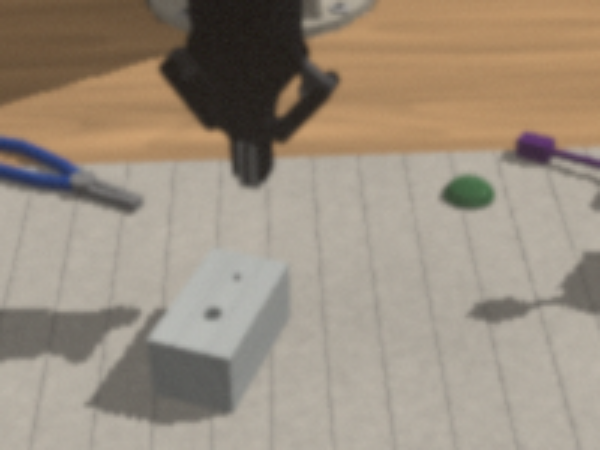

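Toppled: the block lies with the bored face up, wide bore at crop (212,313), narrow at (237,277). Next, moving over the steel gauge.

>>> arm_command([
  [[0,0.0,0.04,0,0],[0,0.03,0.07,-4,60],[0,0.06,0.1,-8.5,60],[0,0.1,0.116,-8.5,60],[0,0.14,0.116,-8.5,60]],
])

```text
clock: 4.73
position: [0.5337, 0.1321, 0.2249]
orientation: [3.137, 0.005, 2.613]
contact_force: [1.2, 0.9, 0.5]
width: 0.0484
```

>>> arm_command([
  [[0,0.175,0,0,60],[0,0.175,0,0,60],[0,0.175,0,0,60],[0,0.175,0,0,60],[0,0.175,0,0,60]],
])

```text
clock: 5.15
position: [0.5314, 0.3115, 0.2208]
orientation: [3.139, -0.0, 2.618]
contact_force: [-0.4, -0.3, 0.7]
width: 0.0512
```

```bash
cat > look.py <<'E'
from h import *
import sys
np.set_printoptions(precision=4,suppress=True)
o=bot.observe(); print(o["position"],np.round(o["orientation"],3),o["clock"])
im=bot.capture("wrist"); cv2.imwrite("pics/%s.png"%sys.argv[1],im[:,:,::-1])
for t in sys.argv[2:]:
    print(t,[(np.round(d["location"],1),round(d["confidence"],2)) for d in bot.place_of("wrist",t)])
E
python3 look.py w2 grip_center
python3 - <<'E'
from h import *
print(proj("wrist",[.5312,.307,.138],bot.observe()))
E
```

```text
[0.5314 0.3115 0.2208] [ 3.139 -0.     2.618] 5.15
grip_center [(array([126.8,  67.3]), 0.76), (array([308.2, 263.3]), 0.67)]
[319.89006024 253.14133798]
```

View pics/w2.png

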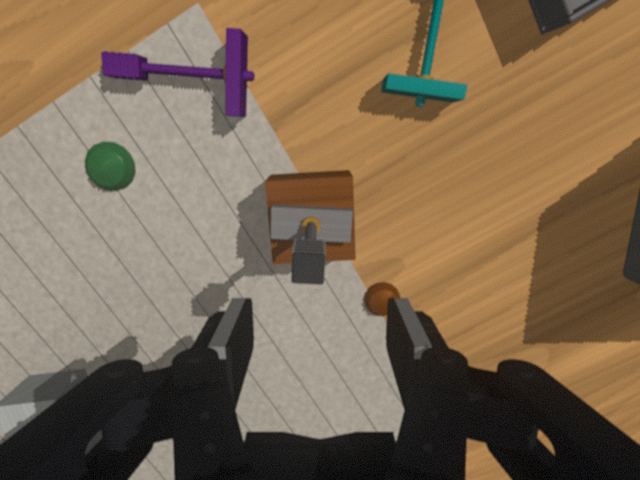

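Run:
```python
from h import *
np.set_printoptions(precision=4,suppress=True)
o=bot.observe()
print(tri([("top",(167,274)),("scene",(455,221)),("wrist",(308.2,262),o)]))
print(tri([("top",(167,274)),("wrist",(308.2,262),o)]))
im=cv2.imread("pics/w2.png")[160:300,250:370];cv2.imwrite("pics/c4.png",cv2.resize(im,None,fx=4,fy=4,interpolation=2))
```

```text
(array([0.532 , 0.3038, 0.141 ]), [0.002, 0.006, 0.0049])
(array([0.529 , 0.3007, 0.1502]), [0.0001, 0.0001])
```

View pics/c4.png

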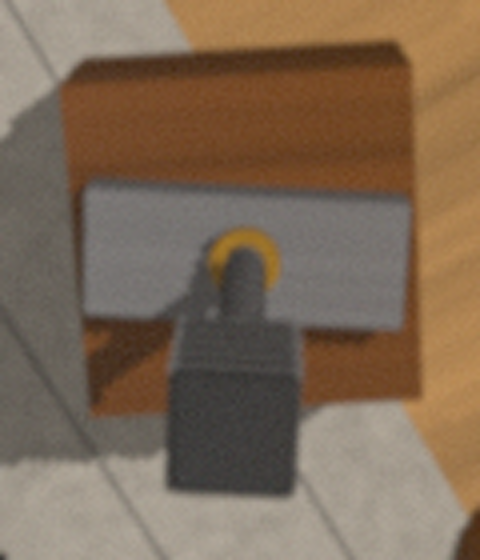

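Run:
```python
from h import *
np.set_printoptions(precision=4,suppress=True)
o=bot.observe()
f=lambda u,v:(250+u/4-.4,160+v/4-.4)
S=[atz("wrist",f(*c),.057,o) for c in [(88,182),(410,197),(402,328),(85,316)]]
S=np.array(S);print(S.mean(0),np.linalg.norm(S-np.roll(S,-1,0),axis=1))
for z in (.157,.165):
    G=np.array([atz("wrist",f(*c),z,o) for c in [(168,372),(300,375),(294,494),(167,490)]])
    print(z,G.mean(0),np.linalg.norm(G-np.roll(G,-1,0),axis=1))
for P in(S,G):
    for a,b in((0,1),(3,2)):
        d=P[a]-P[b];print(np.degrees(np.arctan2(d[1],d[0])))
y=o["orientation"][2];print("tool y",np.degrees(np.arctan2(-np.cos(y),np.sin(y))))
# top cam: stop top & grip top
g=lambda u,v:(140+u/7-.4,240+v/7-.4)
print("top stop",np.mean([atz("top",g(*c),.057) for c in[(203,173),(385,298),(333,372),(150,248)]],0))
print("top grip",np.mean([atz("top",g(*c),.157) for c in[(175,185),(218,210),(180,262),(133,237)]],0))
```

```text
[0.5298 0.3001 0.057 ] [0.0625 0.0265 0.063  0.027 ]
0.157 [0.5298 0.3001 0.157 ] [0.0178 0.0173 0.0175 0.0171]
0.165 [0.5274 0.3017 0.165 ] [0.0171 0.0166 0.0169 0.0165]
-122.72552551129431
-122.27335325169165
-121.3847905600057
-121.9574415463466
tool y 60.00676589131996
top stop [0.5308 0.302  0.057 ]
top grip [0.5327 0.3033 0.157 ]
```

Wrist and top camera agree: the gauge is upright at (0.530, 0.3005), grip top at z 0.157, stop at 0, y axis at 57.7°. Now the grasp.

>>> arm_command([
  [[-0.001,-0.011,-0.01,-2.3,60],[-0.001,-0.011,-0.04,-2.3,60],[-0.001,-0.011,-0.075,-2.3,60],[-0.001,-0.011,-0.1,-2.3,60],[-0.001,-0.011,-0.1,-2.3,60]],
])

```text
clock: 5.67
position: [0.5277, 0.2913, 0.1156]
orientation: [-3.134, -0.004, 2.573]
contact_force: [-0.9, -0.9, 0.4]
width: 0.0513
```

>>> arm_command([
  [[0,0,0,0,40],[0,0,0,0,20],[0,0,0,0,10],[0,0,0,0,0],[0,0,0,0,0]],
], force=40)

```text
clock: 6.08
position: [0.5325, 0.2959, 0.1222]
orientation: [3.137, 0.002, 2.575]
contact_force: [2.8, 3.7, 0.7]
width: 0.0173
```

>>> arm_command([
  [[0,0,0,0,0],[0,0,0,0,0],[0,0,0,0,0]],
])

```text
clock: 6.33
position: [0.5322, 0.2959, 0.1215]
orientation: [3.138, 0.002, 2.575]
contact_force: [2.9, 5.1, 3.5]
width: 0.0173
```

```bash
python3 look.py w3 rod_tip stop_under
```

```text
[0.5322 0.2959 0.1215] [3.138 0.002 2.575] 6.3333
rod_tip [(array([320.9, 243.7]), 0.96), (array([243.6,  42.1]), 0.76), (array([478.1,  78.1]), 0.69)]
stop_under [(array([479.7,  59.9]), 0.97), (array([225.4,  39.9]), 0.88)]
```

View pics/w3.png

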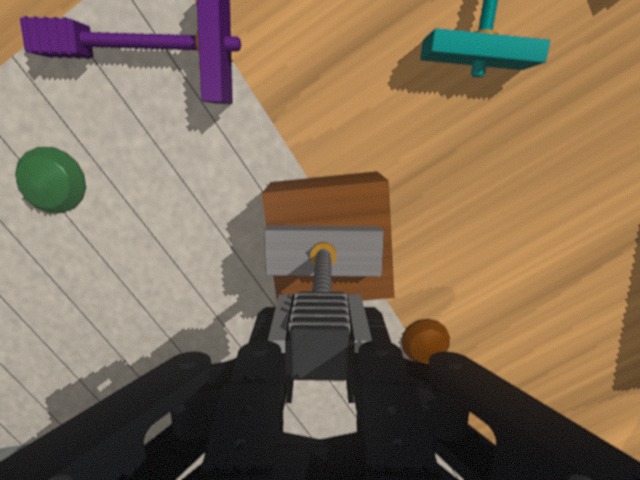

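>>> arm_command([
  [[0,0,0.015,0,0],[0,0,0.04,0,0],[0,0,0.07,0,0],[0,0,0.09,0,0],[0,0,0.09,0,0]],
])

```text
clock: 6.9
position: [0.5322, 0.2953, 0.2146]
orientation: [3.138, 0.003, 2.575]
contact_force: [0.8, 0.5, -1.2]
width: 0.0175
```

>>> arm_command([
  [[0,0,0,0,0],[0,0,0,0,0]],
])

```text
clock: 7.07
position: [0.5297, 0.294, 0.209]
orientation: [-3.139, -0.001, 2.575]
contact_force: [0.1, 0.2, -2.0]
width: 0.0172
```

```bash
python3 look.py w4 rod_tip
python3 - <<'E'
from h import *
im=bot.capture("top"); cv2.imwrite("pics/t4.png",im[:,:,::-1])
cv2.imwrite("pics/t4c.png",cv2.resize(im[200:360,120:380,::-1],None,fx=3,fy=3,interpolation=2))
print([(d["location"],d["confidence"]) for d in bot.place_of("top","bore_mouth")])
print(bot.observe()["contact_force"])
E
```

```text
[0.5297 0.294  0.209 ] [-3.139 -0.001  2.575] 7.0667
rod_tip [(array([439.8,  91. ]), 0.86), (array([265.8,  64.8]), 0.85), (array([320.8, 244.2]), 0.57)]
[([354.7, 241.8], 0.83)]
[-0.70098514  0.97343265 -1.14227993]
```

View pics/w4.png

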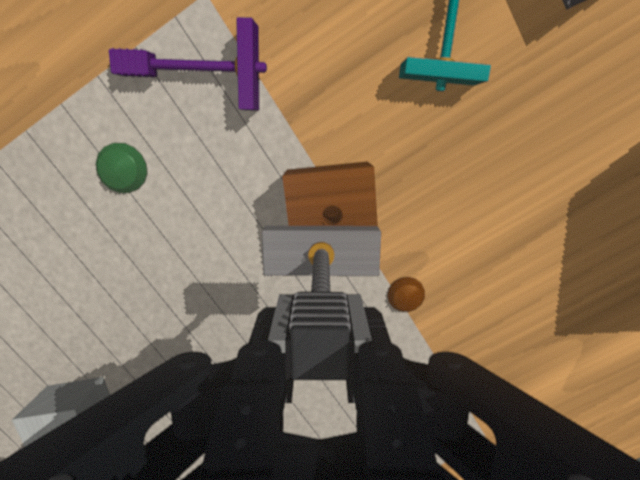

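View pics/t4c.png

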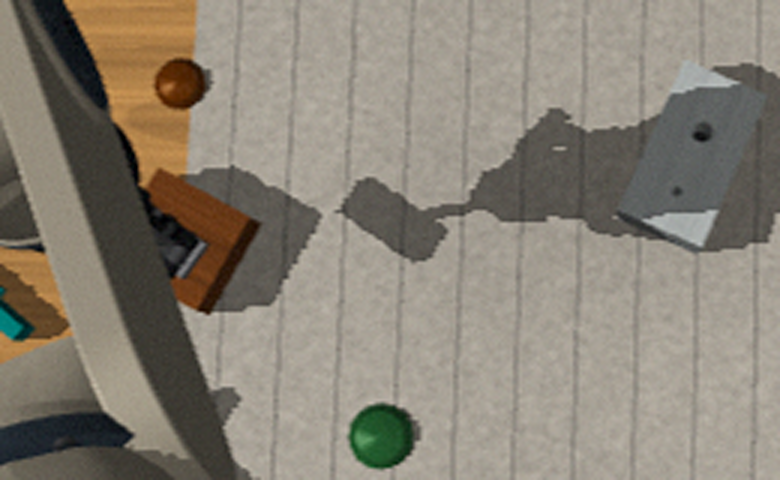

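Run:
```python
from h import *
np.set_printoptions(precision=4,suppress=True)
im=cv2.imread("pics/w4.png")[215:385,250:395];cv2.imwrite("pics/c5.png",cv2.resize(im,None,fx=5,fy=4*1.25*.7,interpolation=2) if 0 else cv2.resize(im,None,fx=3.5,fy=3.5,interpolation=2))
c=bot.calibration("wrist");K=c["intrinsics"];T=c["T_tool_cam"]
def tz(uv,z):
    d=T[:3,:3]@(np.linalg.solve(K,[uv[0],uv[1],1])*[1,-1,-1]);p=T[:3,3];return p+d*(z-p[2])/d[2]
for z in(.0605,.0645,.0685):
    P=np.array([tz(u,z) for u in[(263,227),(380,227),(381,276),(264,276)]]);print(z,P.mean(0),np.linalg.norm(P-np.roll(P,-1,0),axis=1))
print("bore",atz("top",(353.7,243.7),.05),atz("top",(354.7,241.8),.05))
B=[(692,58),(765,100),(700,250),(617,213)]
P=np.array([atz("top",(120+u/3-.33,200+v/3-.33),.05) for u,v in B]);print(P,P.mean(0),np.linalg.norm(P-np.roll(P,-1,0),axis=1))
```

```text
0.0605 [0.0074 0.0003 0.0605] [0.0612 0.0275 0.0634 0.0274]
0.0645 [0.0061 0.0003 0.0645] [0.0624 0.028  0.0647 0.028 ]
0.0685 [0.0048 0.0003 0.0685] [0.0636 0.0285 0.0659 0.0285]
bore [ 0.6107 -0.0396  0.05  ] [ 0.6146 -0.0415  0.05  ]
[[ 0.6603 -0.032   0.05  ]
 [ 0.6334 -0.0806  0.05  ]
 [ 0.5329 -0.0397  0.05  ]
 [ 0.5556  0.0149  0.05  ]] [ 0.5955 -0.0344  0.05  ] [0.0556 0.1085 0.0591 0.1147]
```

View pics/c5.png

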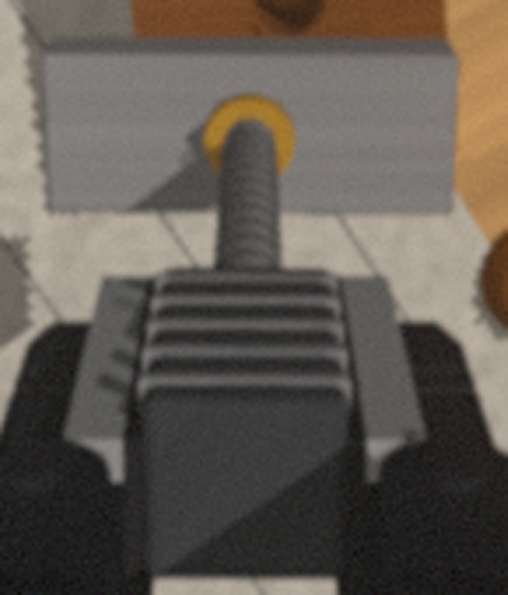

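```bash
cat > toolz.py <<'E'
from h import *
np.set_printoptions(precision=4,suppress=True)
c=bot.calibration("wrist");K=c["intrinsics"];T=c["T_tool_cam"]
def tz(uv,z):
    d=T[:3,:3]@(np.linalg.solve(K,[uv[0],uv[1],1])*[1,-1,-1]);p=T[:3,3];return p+d*(z-p[2])/d[2]
E
python3 - <<'E'
from toolz import *
f=lambda u,v:(250+u/3.5-.36,215+v/3.5-.36)
for dz in(-.004,0,.004):
    P=np.array([tz(f(*u),.0645+dz) for u in[(45,50),(457,50),(455,212),(50,212)]]);print(dz,"stop",P.mean(0),np.linalg.norm(P-np.roll(P,-1,0),axis=1))
    P=np.array([tz(f(*u),-.0355+dz) for u in[(140,397),(347,397),(342,575),(150,575)]]);print("grip",P.mean(0),np.linalg.norm(P-np.roll(P,-1,0),axis=1))
    print("rod@stop",tz(f(249,140),.0645+dz),"collar",tz(f(249,137),.0645+dz))
o=bot.observe();print(o["position"],np.array(o["orientation"]))
E
```

```text
-0.004 stop [0.0071 0.     0.0605] [0.0616 0.0259 0.0627 0.0259]
grip [ 0.0084 -0.0011 -0.0395] [0.017  0.0169 0.0164 0.0169]
rod@stop [ 0.0059 -0.0004  0.0605] collar [ 0.0064 -0.0004  0.0605]
0 stop [0.0058 0.     0.0645] [0.0628 0.0264 0.0639 0.0264]
grip [ 0.0059 -0.0011 -0.0355] [0.0176 0.0176 0.017  0.0176]
rod@stop [ 0.0046 -0.0004  0.0645] collar [ 0.005  -0.0004  0.0645]
0.004 stop [0.0045 0.0001 0.0685] [0.064  0.0269 0.0652 0.0269]
grip [ 0.0034 -0.0011 -0.0315] [0.0183 0.0182 0.0177 0.0183]
rod@stop [ 0.0032 -0.0004  0.0685] collar [ 0.0037 -0.0004  0.0685]
[0.5301 0.2943 0.2088] [-3.1392 -0.0012  2.5747]
```

>>> arm_command([
  [[0.136,-0.357,0,9.5,0],[0.136,-0.357,0,9.5,0],[0.136,-0.357,0,9.5,0],[0.136,-0.357,0,9.5,0],[0.136,-0.357,0,9.5,0]],
])

```text
clock: 7.68
position: [0.6042, 0.1004, 0.2095]
orientation: [-3.141, -0.001, 2.741]
contact_force: [1.0, 0.3, -1.5]
width: 0.0176
```

>>> arm_command([
  [[0.065,-0.17,0,0,0],[0.065,-0.17,-0.01,0,0],[0.065,-0.17,-0.025,0,0],[0.065,-0.17,-0.035,0,0],[0.065,-0.17,-0.035,0,0]],
])

```text
clock: 8.1
position: [0.6695, -0.0722, 0.173]
orientation: [-3.14, -0.001, 2.738]
contact_force: [-0.1, 0.3, -1.7]
width: 0.0174
```

>>> arm_command([
  [[0,0,0,0,0],[0,0,0,0,0],[0,0,0,0,0]],
])

```text
clock: 8.35
position: [0.6688, -0.0673, 0.1747]
orientation: [-3.142, -0.001, 2.74]
contact_force: [0.8, -0.2, -1.3]
width: 0.0173
```

```bash
python3 look.py w5 bore_mouth
```

```text
[ 0.6688 -0.0673  0.1747] [-3.142 -0.001  2.74 ] 8.35
bore_mouth [(array([326.3, 139.1]), 0.89)]
```

View pics/w5.png

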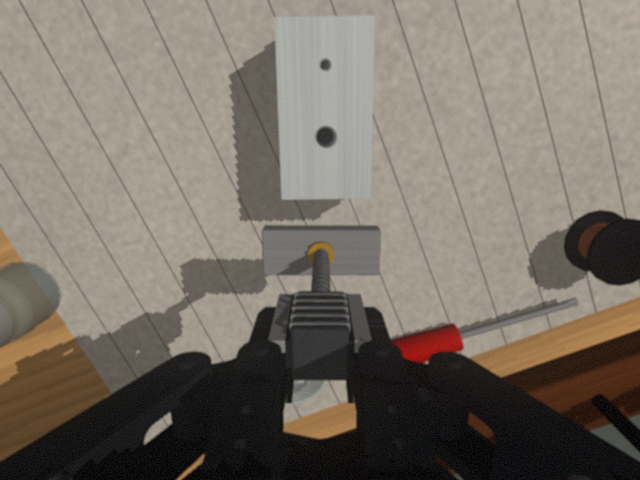

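```bash
cat > rel.py <<'E'
from toolz import *
import sys
from scipy.spatial.transform import Rotation as R
im=cv2.imread(sys.argv[1]);u,v=float(sys.argv[2]),float(sys.argv[3])
x0,y0=int(u)-18,int(v)-18
g=cv2.cvtColor(im,cv2.COLOR_BGR2GRAY)[y0:y0+36,x0:x0+36]
m=(g<(float(g.min())+np.median(g))/2).astype(np.uint8)
n,l,s,c=cv2.connectedComponentsWithStats(m)
i=1+np.argmax(s[1:,4]);b=c[i]+[x0,y0];print("bore px",b,"bbox",s[i])
o=bot.observe();Rm=R.from_euler("xyz",o["orientation"]).as_matrix()
B=tz(b,o["position"][2]-.05);print("bore tool",B,"world",np.array(o["position"])+Rm@B, "z",o["position"][2])
for G in([.0055,0,.085],[.005,-.0003,.085]):
    D=Rm@(B-G);print("shift",D)
E
python3 rel.py pics/w5.png 326 137
```

```text
bore px [325.3947 136.4342] bbox [  8   8  20  20 304]
bore tool [0.065  0.0029 0.1255] world [ 0.6104 -0.0386  0.05  ] z 0.17549969319505246
shift [-0.0537  0.0259 -0.0405]
shift [-0.054   0.0263 -0.0405]
```

>>> arm_command([
  [[-0.02,0.01,0,0,0],[-0.04,0.019,0,0,0],[-0.054,0.026,-0.01,0,0],[-0.054,0.026,-0.022,0,0],[-0.054,0.026,-0.03,0,0]],
])

```text
clock: 8.87
position: [0.6149, -0.0406, 0.145]
orientation: [3.141, 0.001, 2.742]
contact_force: [0.6, -0.1, -2.2]
width: 0.0177
```

>>> arm_command([
  [[0,0,0,0,0],[0,0,0,0,0],[0,0,0,0,0],[0,0,0,0,0]],
])

```text
clock: 9.2
position: [0.6162, -0.042, 0.1456]
orientation: [3.141, 0.001, 2.74]
contact_force: [0.7, -0.6, -1.4]
width: 0.0172
```

```bash
python3 look.py w6
python3 - <<'E'
from h import *
im=bot.capture("scene"); cv2.imwrite("pics/s6.png",cv2.resize(im[200:340,230:390,::-1],None,fx=4,fy=4,interpolation=2))
for i in range(3):
    o=bot.observe();print(np.round(o["position"],4),np.round(o["contact_force"],1))
from scipy.spatial.transform import Rotation as R
Rm=R.from_euler("xyz",o["orientation"]).as_matrix();print(o["position"]+Rm@[.0055,0,.085])
E
```

```text
[ 0.6162 -0.042   0.1456] [3.141 0.001 2.74 ] 9.2
[ 0.6158 -0.0421  0.1456] [-0.3 -0.2 -1.8]
[ 0.6158 -0.0421  0.1456] [-0.3 -0.2 -1.8]
[ 0.6158 -0.0421  0.1456] [-0.3 -0.2 -1.8]
[ 0.61084436 -0.03993525  0.06059303]
```

View pics/w6.png

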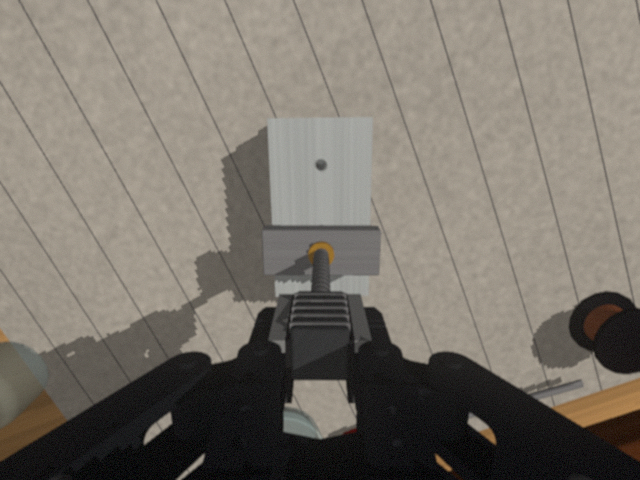

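View pics/s6.png

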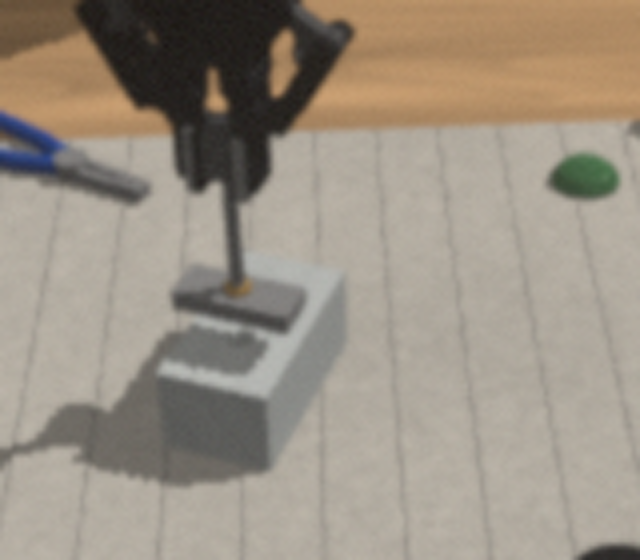

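Run:
```python
from toolz import *
o=bot.observe();z=o["position"][2]-.05
print("narrow",tz((320.5,164),z))
P=[tz(u,z) for u in[(268,119),(372,119)]];print(P, (P[0]+P[1])/2)
```

```text
narrow [ 0.0503 -0.0003  0.0956]
[array([ 0.0755, -0.0302,  0.0956]), array([0.0755, 0.0289, 0.0956])] [ 0.0755 -0.0006  0.0956]
```

>>> arm_command([
  [[-0.001,0,-0.003,0,0],[-0.001,0,-0.006,0,0],[-0.001,0,-0.009,0,0],[-0.001,0,-0.012,0,0],[-0.001,0,-0.015,0,0]],
])

```text
clock: 9.72
position: [0.6142, -0.0418, 0.1298]
orientation: [-3.141, -0.0, 2.74]
contact_force: [-0.5, -0.2, -1.3]
width: 0.0173
```

>>> arm_command([
  [[0,0,0,0,0],[0,0,0,0,0]],
])

```text
clock: 9.88
position: [0.6141, -0.0418, 0.1299]
orientation: [-3.141, -0.001, 2.74]
contact_force: [0.2, -0.4, -1.3]
width: 0.0176
```

No contact and the tip is below the mouth level, so it is in the bore. Continuing down.

>>> arm_command([
  [[0,0,-0.002,0,0],[0,0,-0.004,0,0],[0,0,-0.006,0,0],[0,0,-0.008,0,0],[0,0,-0.009,0,0]],
])

```text
clock: 10.3
position: [0.6145, -0.0418, 0.1213]
orientation: [3.141, 0.0, 2.74]
contact_force: [0.2, 0.5, 1.3]
width: 0.0176
```

>>> arm_command([
  [[0,0,-0.001,0,0],[0,0,-0.002,0,0],[0,0,-0.003,0,0],[0,0,-0.003,0,0]],
])

```text
clock: 10.63
position: [0.6144, -0.0418, 0.1182]
orientation: [3.141, 0.0, 2.74]
contact_force: [0.5, 0.3, -0.1]
width: 0.0176
```

>>> arm_command([
  [[0,0,-0.001,0,0],[0,0,-0.002,0,0],[0,0,-0.003,0,0]],
])

```text
clock: 10.88
position: [0.6144, -0.0418, 0.1153]
orientation: [3.141, 0.0, 2.74]
contact_force: [0.4, 1.8, 2.1]
width: 0.0175
```

>>> arm_command([
  [[0,0,-0.001,0,0],[0,0,-0.002,0,0],[0,0,-0.003,0,0]],
])

```text
clock: 11.13
position: [0.6144, -0.0418, 0.1122]
orientation: [3.141, 0.0, 2.74]
contact_force: [2.1, 1.0, 1.3]
width: 0.0176
```

>>> arm_command([
  [[0,0,-0.001,0,0],[0,0,-0.002,0,0],[0,0,-0.003,0,0]],
])

```text
clock: 11.38
position: [0.6143, -0.0418, 0.1092]
orientation: [3.142, 0.0, 2.741]
contact_force: [0.6, 1.6, 0.7]
width: 0.0174
```

>>> arm_command([
  [[0,0,-0.001,0,0],[0,0,-0.002,0,0]],
])

```text
clock: 11.55
position: [0.6143, -0.0418, 0.1071]
orientation: [-3.142, 0.0, 2.741]
contact_force: [1.0, 1.7, 1.2]
width: 0.0177
```

```bash
python3 look.py w7
python3 - <<'E'
from h import *
im=bot.capture("scene"); cv2.imwrite("pics/s7.png",cv2.resize(im[200:340,230:390,::-1],None,fx=4,fy=4,interpolation=2))
o=bot.observe();print(o["contact_force"],o["ft_torque"])
E
```

```text
[ 0.6143 -0.0418  0.1071] [-3.142  0.     2.741] 11.55
[ 0.7450942   0.66367611 -0.29969871] [ 0.04463751 -0.15811176  0.04950803]
```

View pics/w7.png

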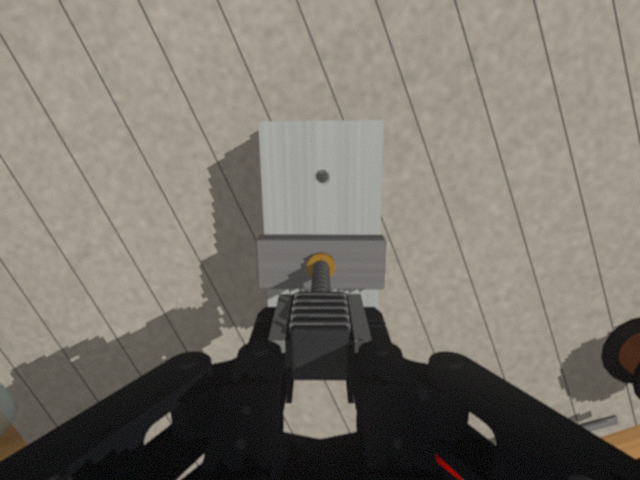

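View pics/s7.png

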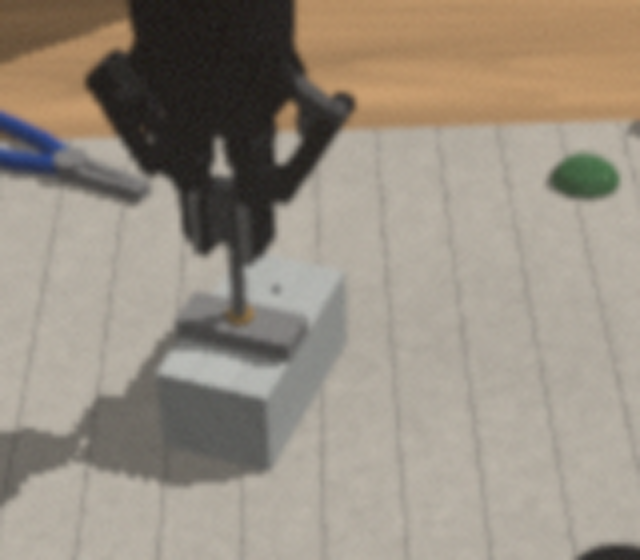

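>>> arm_command([
  [[0,0,-0.001,0,0],[0,0,-0.002,0,0]],
])

```text
clock: 11.82
position: [0.6141, -0.0419, 0.1052]
orientation: [-3.141, -0.0, 2.74]
contact_force: [-0.2, 0.3, 1.2]
width: 0.0176
```

>>> arm_command([
  [[0,0,-0.001,0,0],[0,0,-0.002,0,0]],
])

```text
clock: 11.98
position: [0.6142, -0.0419, 0.1031]
orientation: [-3.141, -0.0, 2.741]
contact_force: [-0.1, 0.6, 1.3]
width: 0.0175
```

>>> arm_command([
  [[0,0,-0.001,0,0],[0,0,-0.002,0,0]],
])

```text
clock: 12.15
position: [0.6142, -0.0418, 0.1011]
orientation: [-3.141, -0.0, 2.74]
contact_force: [0.9, 0.2, 0.8]
width: 0.0179
```

>>> arm_command([
  [[0,0,-0.001,0,0],[0,0,-0.002,0,0]],
])

```text
clock: 12.32
position: [0.6142, -0.0419, 0.0991]
orientation: [-3.142, -0.0, 2.74]
contact_force: [0.3, 0.9, 1.2]
width: 0.0176
```

>>> arm_command([
  [[0,0,-0.0005,0,0],[0,0,-0.001,0,0]],
])

```text
clock: 12.48
position: [0.6142, -0.0418, 0.0981]
orientation: [-3.141, -0.0, 2.74]
contact_force: [-0.1, 0.1, 0.9]
width: 0.0177
```

>>> arm_command([
  [[0,0,-0.0005,0,0],[0,0,-0.001,0,0]],
])

```text
clock: 12.65
position: [0.6145, -0.0419, 0.0979]
orientation: [3.142, 0.0, 2.74]
contact_force: [-1.4, -0.5, 11.1]
width: 0.0173
```

>>> arm_command([
  [[0,0,-0.0005,0,0],[0,0,-0.001,0,0]],
])

```text
clock: 12.82
position: [0.6149, -0.042, 0.0977]
orientation: [3.141, 0.001, 2.74]
contact_force: [-3.4, 0.9, 18.0]
width: 0.0175
```

Bottomed out at TCP z ≈ 0.098 (bore about 37 mm deep), with the force up to 18 N. I'll ease to about 9 N and hold for more than 1 s.

>>> arm_command([
  [[0,0,0.0008,0,0],[0,0,0.0008,0,0],[0,0,0.0008,0,0],[0,0,0.0008,0,0],[0,0,0.0008,0,0]],
])

```text
clock: 13.23
position: [0.6145, -0.042, 0.0979]
orientation: [3.142, 0.001, 2.741]
contact_force: [-1.9, -0.0, 8.2]
width: 0.0173
```

>>> arm_command([
  [[0,0,0,0,0],[0,0,0,0,0],[0,0,0,0,0],[0,0,0,0,0],[0,0,0,0,0]],
])

```text
clock: 13.65
position: [0.6145, -0.042, 0.0979]
orientation: [3.142, 0.001, 2.74]
contact_force: [-1.2, -0.7, 8.3]
width: 0.0171
```

>>> arm_command([
  [[0,0,0,0,0],[0,0,0,0,0],[0,0,0,0,0],[0,0,0,0,0],[0,0,0,0,0]],
])

```text
clock: 14.07
position: [0.6145, -0.042, 0.0979]
orientation: [3.142, 0.001, 2.74]
contact_force: [-1.0, 0.6, 9.2]
width: 0.0172
```

>>> arm_command([
  [[0,0,0,0,0],[0,0,0,0,0],[0,0,0,0,0]],
])

```text
clock: 14.32
position: [0.6146, -0.0419, 0.0979]
orientation: [3.142, 0.001, 2.741]
contact_force: [-1.1, -0.2, 8.4]
width: 0.0175
```

```bash
python3 look.py w8
python3 - <<'E'
from h import *
im=bot.capture("scene"); cv2.imwrite("pics/s8.png",cv2.resize(im[200:340,230:390,::-1],None,fx=4,fy=4,interpolation=2))
o=bot.observe();print(o["contact_force"],o["ft_torque"])
E
```

```text
[ 0.6146 -0.0419  0.0979] [3.142 0.001 2.741] 14.3167
[-1.66740175e+00 -1.25934051e-03  8.50061081e+00] [ 0.05395425  0.43749362 -0.00080119]
```

View pics/w8.png

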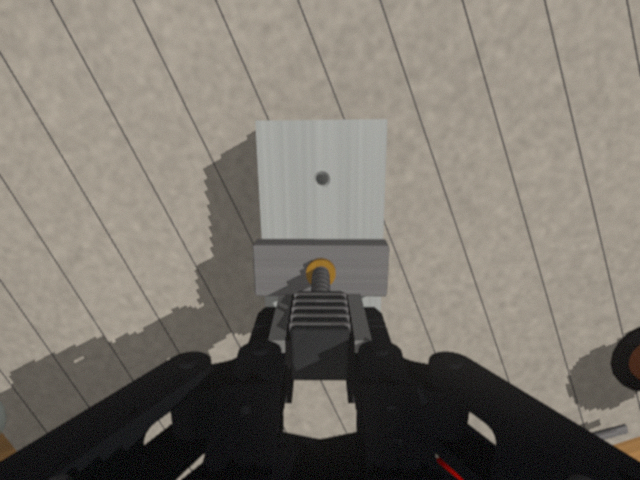

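View pics/s8.png

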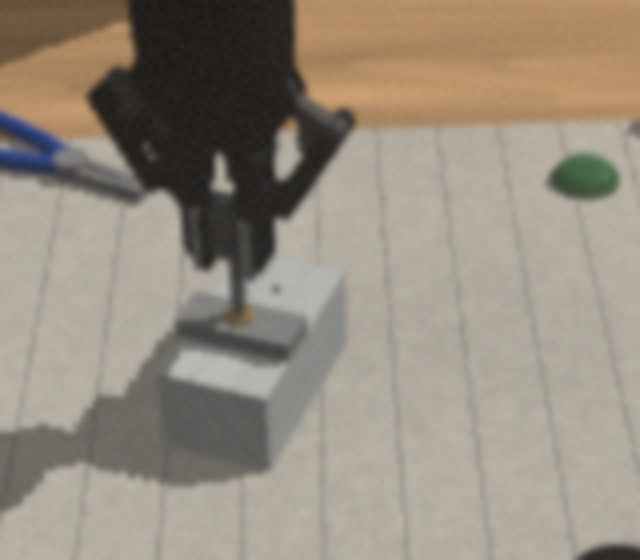

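The stop is flush on the block, held at 8–9 N for about 1.4 s. Letting go.

>>> arm_command([
  [[0,0,0,0,30],[0,0,0,0,45],[0,0,0,0,60],[0,0,0,0,60],[0,0,0,0,60]],
])

```text
clock: 14.83
position: [0.6141, -0.0418, 0.0968]
orientation: [-3.141, -0.0, 2.74]
contact_force: [0.2, -0.1, 0.5]
width: 0.0514
```

>>> arm_command([
  [[0,0,0.01,0,60],[0,0,0.035,0,60],[0,0,0.07,0,60],[0,0,0.1,0,60],[0,0,0.1,0,60]],
])

```text
clock: 15.25
position: [0.6178, -0.0421, 0.2042]
orientation: [3.138, 0.009, 2.741]
contact_force: [1.2, 0.0, 0.2]
width: 0.0513
```

>>> arm_command([
  [[-0.04,0.01,0.03,0,60],[-0.08,0.02,0.04,0,60],[-0.12,0.02,0.04,0,60],[-0.12,0.02,0.04,0,60],[-0.12,0.02,0.04,0,60]],
])

```text
clock: 15.67
position: [0.4918, -0.0216, 0.2377]
orientation: [-3.142, -0.0, 2.741]
contact_force: [0.9, 0.0, 0.4]
width: 0.051
```

```bash
python3 look.py w9
python3 - <<'E'
from h import *
im=bot.capture("scene"); cv2.imwrite("pics/s9f.png",im[:,:,::-1]);cv2.imwrite("pics/s9.png",cv2.resize(im[200:340,230:390,::-1],None,fx=4,fy=4,interpolation=2))
im=bot.capture("top"); cv2.imwrite("pics/t9.png",im[:,:,::-1])
E
```

```text
[ 0.4918 -0.0216  0.2377] [-3.142 -0.     2.741] 15.6667
```

View pics/s9.png

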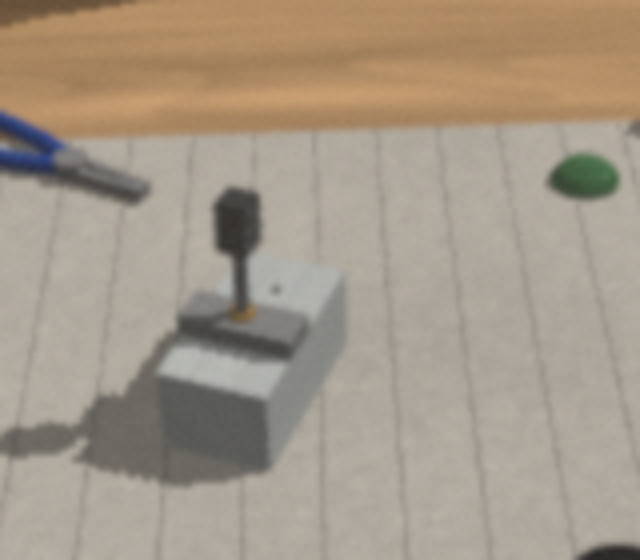

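View pics/t9.png

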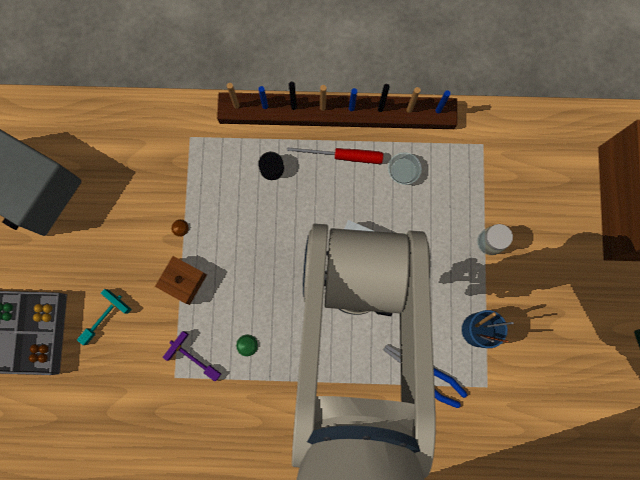

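View pics/w9.png

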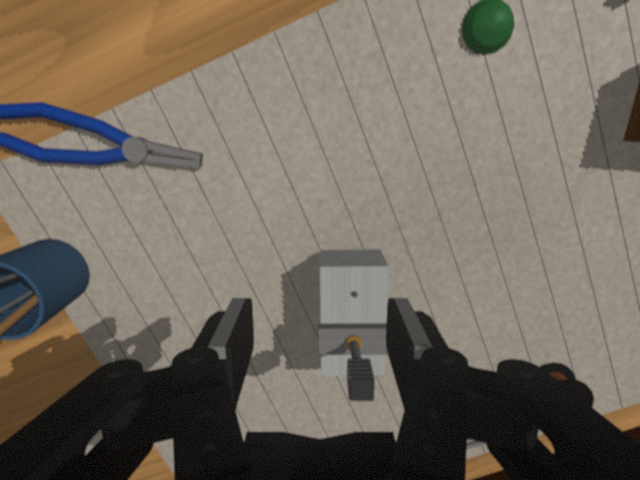

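Run:
```python
from h import *
# expected upright gauge: bore (0.6107,-0.039), tip z .013
for n,z in(("grip",.118),("gtop",.133),("stoptop",.062),("collar",.062)):
    p=proj("scene",[.6105,-.039,z]);print(n,p,((p-[230,200])*4).round())
```

```text
grip [288.75385521 256.70757396] [235. 227.]
gtop [288.30781571 250.48879184] [233. 202.]
stoptop [290.34552282 278.89895866] [241. 316.]
collar [290.34552282 278.89895866] [241. 316.]
```

The gauge matches the projection of an upright, bottomed-out one (collar seen at 243,315 against 241,316; grip at 238,222 against 235,227). Nothing is touching it, so I'm handing in.

```bash
python3 -c "
from cell import bot
bot.sign_off()"
```

```text
the job is handed in; nothing more can be done
```

The job is done and handed in at about 16 s of the 64 s allowed. The depth gauge is standing in the wider bore with its stop flush on the block.

- **Block:** I pushed it high on its bored face with the closed fingers. It toppled and lies with that face up.
- **Gauge:** I took the bare steel gauge from the wooden rest and lowered it into the wider bore. The stop slid up at about 2.5 N, and the rod bottomed out at a depth of about 37 mm.
- **Pressing:** The force peaked at 18 N for a moment when the rod bottomed. I eased it to 8–9 N, held it for about 1.4 s, then opened the gripper and backed away.

**Last checks:** The scene view shows the gauge upright with the stop flush. It matches the projection of an upright, bottomed-out gauge to about 1–2 pixels, which also fits the setting being kept. The jar, dish, spool, domes, pliers, pot and screwdriver look unmoved.

**One thing that differs:** The purple and teal look-alike gauges stood on their rods in the first pictures and now lie flat. They were already down in early pictures: the purple one in my first wrist picture (2.45 s), the teal one by 5.2 s. The gripper passed well above them and touched neither, so they seem to have tipped over on their own. I left them as they were.

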